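Stow the gift boxes under the counter shelf

ROBOT

A 6-joint arm with a two-finger parallel gripper is mounted at the origin on the work surface. World frame = base frame: x ahead of the robot, y to its left, z up, the work surface at z = 0. Lengths are in m, angles in degrees, forces in N, time in s.
With the tool pointing down it reaches from about 0.25 to 0.725 m from the base axis. Payload 9.7 kg.
Tool frame: the origin (TCP) lies midway between the tips of the shut fingers; the grasp point (between the pads) lies 19 mm behind it; x points along the fingers, y is the direction in which the jaws open and shut, and the axes are right-handed (so a half turn about x gives the same grasp; the last joint's range is limited). The gripper opens to 85 mm and grips with 20 to 120 N. Pads are 22 mm wide; open, the fingers measure 114 mm over their backs; the gripper's body (76 mm by 85 mm) begins 54 mm behind the grasp point. The pads swing forward as they close: fully open they stand 13 mm farther back than shut.
Start: joints at [74.198, 4.979, 10.078, 95.1, 0, 90], TCP at [0.15, 0.529, 0.231] pointing down, gripper open.
Joint ranges: [-179.16, 179.16], [-48.56, 103.87], [-65.8, 70.77], [-126.05, 130.52], [-82.76, 87.17], [-180, 180]. Speed limits (degrees/s): [127.2, 127.2, 147.25, 180, 180, 180].

INTERFACE

Orientations are given as [roll, pitch, yaw] about the fixed x, y, z axes, in that order (R = Rz(yaw) Ry(pitch) Rx(roll)).
In Python, from workcell import bot, cams gives the robot as it stands.
- The arm moves only by the tool apply_moves, never from a script. Its argument "commands" is a list of rows, each a list of 5 numbers: the shift along the tool's x, y, z in m, then the turn about the tool's x in rad, then the opening, from -1 (shut) to 1 (fully open). In form: [[tx, ty, tz, roll, hand], ...]. A call has 1 to 12 rows; each row is the pose to reach, as a shift and turn from the pose measured when the call began, along the tool's axes at that moment; what a row does not reach only later rows make up. A row lasts 1/10 s, in which the tool goes at most 50 mm and 8.59 degrees, less where a joint would pass 70% of its speed; a pose out of reach is approached as far as the arm can. A call with a gripper value outside its range is refused whole. The fingers move at their own pace and stop on an object; "newtons" is the grip in N (left out, the last holds). Time passes only in rows, so rows that repeat a pose let the fingers close. It gives the time, the measured TCP pose, the force and the opening at its end, in the units of the state.
- bot.get_obs(): the state, without advancing time (a new reading comes with each control period).
- cams.camera(name): name is "scene" or "top" or "wrist"; returns a dict with "frame" (480x640x3 uint8, blue, green, red), "depth" (480x640 float32, m along the optical axis (not along the pixel's ray), 0 where there is no reading), "camera_matrix" (3x3 intrinsics, pixels), "R" (3x3) and "t" (3): a world point X has camera coordinates R X + t; the wrist camera has in their place "mount" (4x4, takes a point from camera to tool coordinates, whose origin is the TCP and whose axes are the tool frame's). Camera axes: x right, y down, z forward; pixel columns grow to the right and rows downward; lengths in m; the calibration is good to about 2 mm. A picture is of the moment at which its call begins: read the wrist's pose just before it.
- bot.job_done(): hands the job in, once; it reports no verdict.
Trained networks look in the newest picture that a camera, given by its name, has taken for a name from the list of things; names that differ only in an ending like _2 or _b are one class to them, and where a whole thing is asked for, a point or a joint stands for the part that bears it (a point fixed in the world has none). Each returns a list of dicts, best first, with "confidence" (0 to 1); they miss things now and then, are a little off and sometimes report something else, mostly with a low value. They report only what shows in the picture. A call takes as long as a camera call. They do not tell look-alikes from the thing itself.
- cams.spot_in(name, camera): "rect" ([left, top, right, bottom] in pixels, round what is visible of it).
The state is a dict: "time": time; "q": joint angles; "qd": joint speeds; "joint_efforts": joint torques, N m; "ee_pos": TCP position; "tcp_rot": TCP orientation; "wrist_force": force on the tool from outside, world axes, zero at the start; "torque": the same for the moment, N m; "opening": finger opening in m.
Only numpy, scipy, OpenCV 4.12 (cv2) and the standard library are available. Lean on these libraries where they do the work, as an engineer would, in place of code of your own. Each camera call takes 0.05 s, during which the arm holds its last target. There are 200 camera calls.

TASK

Lift the maroon gift box out of the wooden tray, set it on the counter and slide it under the low steel shelf along the maroon lane liner; also slide the navy box that sticks out fully home in its navy lane. Both boxes must end flat on the counter, square in their lanes with their backs against the wooden rail under the shelf, so that nothing sticks out in front. Keep the boxes upright, do not bump the shelf hard, and leave the kraft-brown box and the goods on the shelf where they are.

Things in the scene. Friction and masses are not known exactly. Their poses are not given: they have to be found in the camera images.
- maroon_box: maroon gift box, 62 mm deep (its x) x 110 mm long (its y) x 45 mm tall, 0.15 to 0.35 kg, plain rigid closed box, blank paper label on top and on one long side; origin at the centre of its underside, z up. It starts in the wooden tray at any modest yaw, its underside 8 mm above the counter.
- navy_box: navy-blue gift box, 62 mm deep (its x) x 110 mm long (its y) x 45 mm tall, 0.15 to 0.35 kg, plain rigid closed box, blank paper label on top and on one long side; origin at the centre of its underside, z up. It starts in the navy lane, partly under the shelf, its front sticking out of the shelf by about 10 to 40 mm.
- kraft_box: kraft-brown gift box, 62 mm deep (its x) x 110 mm long (its y) x 45 mm tall, 0.15 to 0.35 kg, plain rigid closed box, blank paper label on top and on one long side; origin at the centre of its underside, z up. It starts home in its kraft-brown lane and is to stay there.
- shelf: low fixed stainless shelf, 240 mm deep (x) x 430 mm long (y); board 15 mm, underside 57 mm above the counter (a box passes with 12 mm to spare). Origin: on the counter, below the middle of its front lip; x points in under the shelf, away from the robot, y along the lip. End panels at y = +-211 mm. Goods on top reach 162 mm above the counter and stand at least 70 mm behind the lip
- rail (a point): middle of the top front edge of the wooden rail that runs across under the shelf, 35 mm above the counter, 80 mm behind the lip, parallel to it: the boxes stop against it
- maroon_lane: flat maroon liner strip on the counter, 104 mm wide, under 1 mm thick, running in under the shelf, its last 92 mm showing in front of the lip (white band at the outer end). Origin: on the counter, where the centre of the maroon box's underside is when home (back on the rail, front 18 mm behind the lip). x points in under the shelf, y along it. Lane order varies; 130 mm apart
- navy_lane: flat navy liner strip on the counter, 104 mm wide, under 1 mm thick, running in under the shelf, its last 92 mm showing in front of the lip (white band at the outer end). Origin: on the counter, where the centre of the navy box's underside is when home (back on the rail, front 18 mm behind the lip). x points in under the shelf, y along it. Lane order varies; 130 mm apart
- tray: wooden tray, 210 x 210 mm, 8 mm walls, rim 16 mm and inner floor 8 mm above the counter; fixed; origin at the centre of its underside. It stands at the robot's left or right; a steel pan (176 x 162 x 75 mm) stands on the other side.
- stock_low: bystander: lower, navy box of the two stacked on the shelf, 90 x 150 x 45 mm; origin at the centre of its underside
- stock_high: bystander: upper, maroon box of the two stacked on the shelf, 90 x 150 x 45 mm; origin at the centre of its underside
- jar: bystander: amber jar on the shelf, 64 mm across, 90 mm tall; origin at the centre of its underside
Not all that is in view belongs to the job. Leave any green look-alike of the navy_box alone.

How it is judged (in metres and radians):
At the end, for the whole second after the job is handed in: The maroon and the navy box each stand flat on the counter, at rest, in the lane of their own colour: centre within 8 mm of the home spot along the lane and 15 mm across it, squared to the lane within 0.12 rad (so the back is against the rail and the front is at least 10 mm behind the shelf's lip) (x of maroon_box in the frame of maroon_lane between -0.008 and 0.008 m and y of maroon_box in the frame of maroon_lane between -0.015 and 0.015 m and angle between the x axis of maroon_box and the x axis of maroon_lane, either way round below 0.12 rad and angle between each of maroon_box, navy_box's own z axis and vertical below 0.06 rad and height (world z) of each of maroon_box, navy_box below 0.006 m and linear speed of each of maroon_box, navy_box below 0.02 m/s and x of navy_box in the frame of navy_lane between -0.008 and 0.008 m and y of navy_box in the frame of navy_lane between -0.015 and 0.015 m and angle between the x axis of navy_box and the x axis of navy_lane, either way round below 0.12 rad); the robot touches nothing.
It fails at once if a gift box is tipped more than 0.5 rad (angle between any of maroon_box, navy_box's own z axis and vertical above 0.5 rad).
It fails at once if the kraft box is moved more than 15 mm (distance of kraft_box from where it was at the start of the episode above 0.015 m).
It fails at once if the goods on the shelf are moved more than 25 mm (distance of any of stock_low, stock_high, jar from where it was at the start of the episode above 0.025 m).
It fails at once if the robot bumps the shelf with more than 25 N (contact force between any of the arm, the fingers and shelf above 25 N).
It also fails if it takes over 67 s, if anything falls off the work surface, if the arm or the gripper's body presses on something with over 40 N, if the wrist force passes 120 N, or if a joint passes its speed limit or range.

## Working session

There is one attempt and no reset: what is moved stays moved. The work goes in short steps, Python scripts to look and compute and a tool call to move; the robot and the scene stay as the last step left them, time stands still between calls to the robot, and variables do not carry over. Pictures are saved under pics/ and viewed, about 8 in all and at most 12, crops included, and the job is handed in when it is done.

Besides the shell and the picture viewer there is one more tool, called by a JSON object that holds its "method" and its "body". apply_moves: Moves the arm, as the interface text tells. Its arguments: {"type":"object","properties":{"commands":{"type":"array"},"newtons":{"type":"number"}},"required":["commands"]}

```bash
mkdir -p pics; ls
cat > h.py <<'E'
import numpy as np, cv2
from workcell import bot, cams
from scipy.spatial.transform import Rotation as Ro
def tool():
    o=bot.get_obs(); return np.array(o['ee_pos']), o['tcp_rot'], o
def cloud(name):
    p,r,o=tool(); c=cams.camera(name); K=np.array(c['camera_matrix']); d=c['depth']
    v,u=np.mgrid[:480,:640]
    P=np.stack([(u-K[0,2])/K[0,0]*d,(v-K[1,2])/K[1,1]*d,d],-1)
    if name=='wrist':
        M=np.array(c['mount']); R=Ro.from_euler('xyz',r,degrees=True).as_matrix()
        P=P@M[:3,:3].T+M[:3,3]; W=P@R.T+p
    else: W=(P-np.array(c['t']).reshape(3))@np.array(c['R'])
    W[d<=0]=np.nan
    return c['frame'],W
E
python3 - <<'E'
from h import *
print(bot.get_obs())
fs=[]
for n in ('scene','top'):
    f,W=cloud(n); np.save(f'W_{n}.npy',W); cv2.imwrite(f'pics/{n}.png',f); fs.append(f)
    for k in ('maroon_box','navy_box','kraft_box','maroon_lane','navy_lane','tray','shelf'):
        for s in cams.spot_in(k,n)[:3]: print(n,k,np.round(s['rect']),round(s['confidence'],2))
E
```

```text
pics
{'time': 0.0, 'q': array([ 7.41991670e+01,  5.01122173e+00,  1.00323372e+01,  9.50995828e+01,
       -2.84811689e-04,  9.00002962e+01]), 'qd': array([-0.06774989, -0.07206555, -0.01915849, -0.04172913,  0.04329039,
       -0.12814618]), 'joint_efforts': array([-4.09832501e-03, -5.20391357e+01,  4.64806151e+01,  1.61282031e-02,
       -2.64201080e-04, -7.03210802e-06]), 'ee_pos': array([0.14969721, 0.52898419, 0.23056295]), 'tcp_rot': array([ -89.79173917,   89.92153216, -105.59286816]), 'wrist_force': array([ 0.24268267, -0.16646484, -0.19658036]), 'torque': array([-0.00740492, -0.01353839,  0.02260501]), 'opening': 0.0852478932638686}
scene maroon_box [117. 271. 174. 323.] 0.67
scene navy_box [211. 221. 254. 254.] 0.67
scene maroon_lane [306. 225. 340. 242.] 0.86
scene navy_lane [271. 244. 309. 266.] 0.62
scene tray [ 83. 256. 206. 353.] 0.76
scene shelf [242. 220. 445. 373.] 0.6
top maroon_box [426. 276. 475. 304.] 0.93
top maroon_box [279. 189. 314. 195.] 0.55
top navy_box [296. 229. 338. 249.] 0.79
top navy_box [323. 288. 369. 329.] 0.72
top navy_box [343. 165. 368. 194.] 0.29
top navy_lane [298. 244. 331. 268.] 0.85
top tray [253. 152. 315. 192.] 0.15
top shelf [235. 140. 398. 235.] 0.57
```

View pics/scene.png

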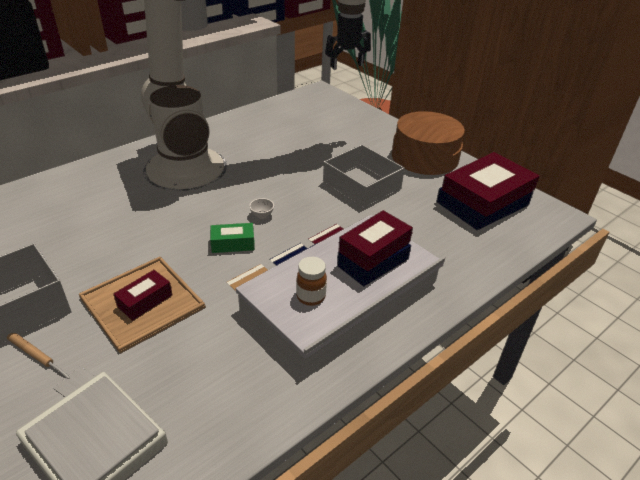

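View pics/top.png

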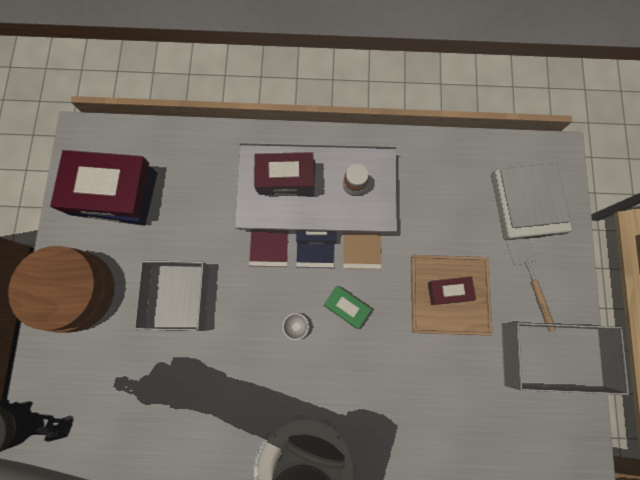

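The overhead view shows the shelf at (317,188). The lanes in front of its lip are maroon (268,249), navy (316,250) and kraft (362,251). The tray with the only small maroon box is at (452,291), and the navy box's front shows at (316,237). The green look-alike (347,307) is to be left alone, and the large maroon boxes at (285,173) and (103,185) are stock or props. I'll measure next and confirm in a crop.

Run:
```python
from h import *
f=cv2.imread('pics/top.png'); W=np.load('W_top.npy')
hsv=cv2.cvtColor(f,cv2.COLOR_BGR2HSV)
H,S,V=cv2.split(hsv)
def rep(n,m):
    P=W[m&np.isfinite(W[...,0])]
    if len(P)<15: print(n,len(P));return
    r=cv2.minAreaRect((P[:,:2]*1000).astype(np.float32))
    print(n,len(P),'ctr',np.round(r[0],1),np.round(r[1],1),round(r[2],1),'med',np.round(np.median(P,0),4),'zr',np.round(np.percentile(P[:,2],[2,98]),3))
def roi(a): 
    m=np.zeros(f.shape[:2],bool); m[a[1]:a[3],a[0]:a[2]]=1; return m
Z=W[...,2]
rep('maroon top',roi((415,262,490,330))&(Z>.035))
rep('tray',roi((400,245,500,345))&(Z>.005)&(Z<.03))
rep('green',roi((315,280,380,335))&(Z>.03))
rep('bowl',roi((275,305,320,345))&(Z>.01))
red=((H<8)|(H>165))&(S>110)
rep('maroon lane',roi((240,228,295,272))&red&(Z<.01))
rep('navy box top',roi((290,225,345,260))&(Z>.03)&(Z<.055))
rep('navy lane',roi((290,236,340,268))&(H>100)&(H<135)&(S>70)&(Z<.01))
rep('kraft lane',roi((338,230,390,272))&(H>5)&(H<25)&(S>70)&(Z<.01))
sh=roi((225,140,405,240))&(Z>.062)&(Z<.085); rep('shelf',sh)
rep('pan',roi((130,255,215,335))&(Z>.03))
P=W[sh];ys=np.arange(P[:,1].min()+.02,P[:,1].max()-.02,.01)
e=[P[abs(P[:,1]-y)<.005][:,0].min() for y in ys];print('lip fit',np.polyfit(ys,e,1))
cv2.imwrite('pics/crop.png',np.hstack([cv2.resize(f[215:275,240:390],(750,300),interpolation=2)[:, :400],cv2.resize(f[260:320,410:490],(400,300),interpolation=2)]))
```

```text
maroon top 1037 ctr [ 458.8 -367.7] [ 62.5 111.8] 7.9 med [ 0.4581 -0.3651  0.0523] zr [0.04  0.057]
tray 4487 ctr [ 455.3 -367. ] [265. 266.] 2.1 med [ 0.434  -0.3702  0.0088] zr [0.005 0.019]
green 1021 ctr [405.5 -91.9] [109.9  62.2] 57.6 med [ 0.4048 -0.0916  0.0446] zr [0.039 0.049]
bowl 409 ctr [350.6  41.6] [66.8 65.4] 2.3 med [0.3515 0.0432 0.0246] zr [0.01  0.038]
maroon lane 494 ctr [564.3 129.8] [96.7 76.5] 89.8 med [5.661e-01 1.340e-01 3.000e-04] zr [-0.005  0.005]
navy box top 462 ctr [592.2  -2.2] [ 29.6 109. ] 1.6 med [5.908e-01 1.000e-04 4.450e-02] zr [0.032 0.049]
navy lane 0
kraft lane 1113 ctr [ 571.8 -130.9] [ 88.4 101.6] 0.7 med [ 5.699e-01 -1.312e-01  3.000e-04] zr [-0.005  0.005]
shelf 10541 ctr [723.2   1.7] [243.7 430.5] 1.1 med [ 0.6918 -0.0276  0.0717] zr [0.067 0.082]
pan 1241 ctr [415.8 366.4] [176.3 164.9] 1.3 med [0.424  0.3999 0.063 ] zr [0.031 0.078]
lip fit [-0.01646036  0.6028494 ]
```

View pics/crop.png

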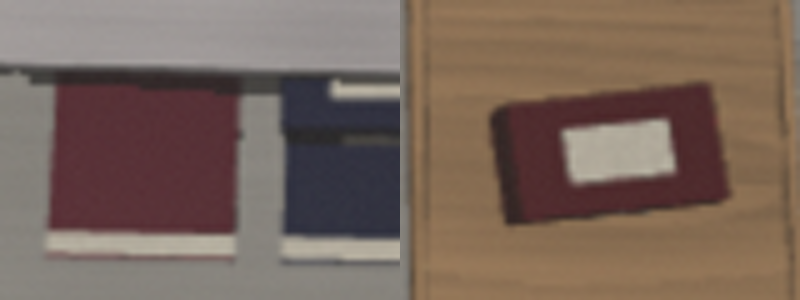

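The crop confirms the target: a maroon box with a blank label, lying on the wood tray. The maroon lane is empty, and the navy box sticks out about 30 mm. Next I need a helper that turns a target pose into a tool shift and roll.

```bash
cat >> h.py <<'E'
def goto(x,y,z,jaw):
    """print shift/roll to get TCP to xyz with jaw line (tool y) at angle jaw deg in world xy (mod 180)"""
    p,r,o=tool(); R=Ro.from_euler('xyz',r,degrees=True).as_matrix()
    s=R.T@(np.array([x,y,z])-p); a=np.degrees(np.arctan2(R[1,1],R[0,1]))
    d=-(jaw-a); d=(d+90)%180-90   # tool x is down: +roll turns world -z
    print('shift',np.round(s,4),'roll',np.round(np.radians(d),4),'alt',np.round(np.radians(d-180*np.sign(d)),3),'now',np.round(p,4),'jaw',round(a,2),'q',np.round(o['q'],1),'F',np.round(o['wrist_force'],1),'open',round(o['opening'],4),'t',o['time'],'tilt',np.round(R[:,0],3))
E
python3 -c "
from h import *
goto(.459,-.368,.18,7.9)"
```

```text
shift [ 0.0513 -0.7791  0.5419] roll 1.1571 alt -1.984 now [0.1498 0.5292 0.2313] jaw 74.2 q [74.2  5.  10.1 95.1  0.  90. ] F [-0.2  0.1  0.7] open 0.0855 t 0.8 tilt [-0.  0. -1.]
```

{"method": "apply_moves", "body": {"commands": [[0.0,-0.78,0.542,1.157,1],[0.0,-0.78,0.542,1.157,1],[0.0,-0.78,0.542,1.157,1],[0.0,-0.78,0.542,1.157,1],[0.0,-0.78,0.542,1.157,1],[0.0,-0.78,0.542,1.157,1],[0.0,-0.78,0.542,1.157,1],[0.0,-0.78,0.542,1.157,1],[0.0,-0.78,0.542,1.157,1],[0.0,-0.78,0.542,1.157,1],[0.0,-0.78,0.542,1.157,1],[0.0,-0.78,0.542,1.157,1]]}}

```text
time: 2.0
ee_pos: [0.3446, -0.0388, 0.2317]
tcp_rot: [81.8, 89.9, -0.3]
wrist_force: [2.3, 0.7, -0.2]
opening: 0.0856
```

```bash
python3 -c "
from h import *
goto(.459,-.368,.18,7.9)"
```

```text
shift [0.0519 0.068  0.3418] roll -0.0002 alt 3.141 now [ 0.3446 -0.0388  0.2317] jaw 7.89 q [ -6.4 -22.6 -14.   98.5   0.   75.7] F [ 2.3  0.7 -0.2] open 0.0856 t 2.0 tilt [ 0.002 -0.    -1.   ]
```

{"method": "apply_moves", "body": {"commands": [[0.05,0.068,0.342,0,1],[0.05,0.068,0.342,0,1],[0.05,0.068,0.342,0,1],[0.05,0.068,0.342,0,1],[0.05,0.068,0.342,0,1],[0.05,0.068,0.342,0,1],[0.05,0.068,0.342,0,1],[0.05,0.068,0.342,0,1],[0.05,0.068,0.342,0,1],[0.05,0.068,0.342,0,1]]}}

```text
time: 3.0
ee_pos: [0.4589, -0.3675, 0.1824]
tcp_rot: [83.2, 89.9, 1.1]
wrist_force: [-0.1, 0.5, -0.3]
opening: 0.0851
```

```bash
python3 -c "
from h import *
f,W=cloud('wrist'); Z=W[...,2]
m=(Z>.045)&(Z<.065)&(abs(W[...,0]-.459)<.1)&(abs(W[...,1]+.368)<.1)
m=cv2.morphologyEx(m.astype(np.uint8),cv2.MORPH_OPEN,np.ones((5,5)))>0
P=W[m]; print(len(P),np.median(P,0),cv2.minAreaRect((P[:,:2]*1000).astype(np.float32)))
cv2.imwrite('pics/w1.png',f)
goto(.459,-.368,.016,7.9)"
```

```text
10486 [ 0.46083827 -0.36506628  0.05393163] ((461.2013244628906, -369.68524169921875), (62.14250946044922, 110.08223724365234), 8.149813652038574)
shift [ 0.1668 -0.0005  0.0006] roll 0.0006 alt -3.141 now [ 0.459  -0.3672  0.1828] jaw 7.93 q [-38.7   9.3   9.5  90.    0.1  43.4] F [-0.1  0.1 -0.1] open 0.0853 t 3.05 tilt [ 0.002 -0.    -1.   ]
```

View pics/w1.png

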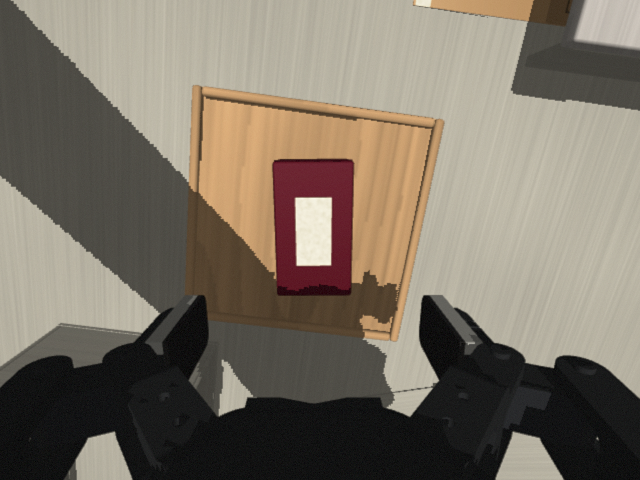

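The box lies centred between the jaws, with its label at (313,232). Going down to grip it.

{"method": "apply_moves", "body": {"commands": [[0.05,0.002,0.002,0,1],[0.1,0.002,0.002,0,1],[0.14,0.002,0.002,0,1],[0.165,0.002,0.002,0,1],[0.165,0.002,0.002,0,1],[0.165,0.002,0.002,0,-1],[0.165,0.002,0.002,0,-1],[0.165,0.002,0.002,0,-1],[0.165,0.002,0.002,0,-1],[0.165,0.002,0.002,0,-1],[0.165,0.002,0.002,0,-1]], "newtons": 50}}

```text
time: 4.15
ee_pos: [0.4629, -0.3696, 0.0211]
tcp_rot: [55.5, 89.6, -26.6]
wrist_force: [-1.2, 2.9, 7.5]
opening: 0.0614
```

{"method": "apply_moves", "body": {"commands": [[-0.02,0,0,0,-1],[-0.05,0,0,0,-1],[-0.09,0,0,0,-1],[-0.09,0,0,0,-1]]}}

```text
time: 4.55
ee_pos: [0.4647, -0.3711, 0.1186]
tcp_rot: [48.4, 89.0, -33.6]
wrist_force: [1.1, 0.2, -2.7]
opening: 0.0612
```

```bash
python3 -c "
from h import *
goto(.47,-.0,.11,90)
f,W=cloud('wrist'); Z=W[...,2]
cv2.imwrite('pics/w2.png',f)
f,W=cloud('scene'); cv2.imwrite('pics/s2.png',f)"
```

```text
shift [ 0.0052  0.0566 -0.3669] roll -1.4318 alt 1.71 now [ 0.4647 -0.3711  0.1186] jaw 7.96 q [-38.7   9.3   2.4  82.1   0.1  43.4] F [ 1.1  0.2 -2.7] open 0.0612 t 4.55 tilt [ 0.014 -0.009 -1.   ]
```

View pics/w2.png

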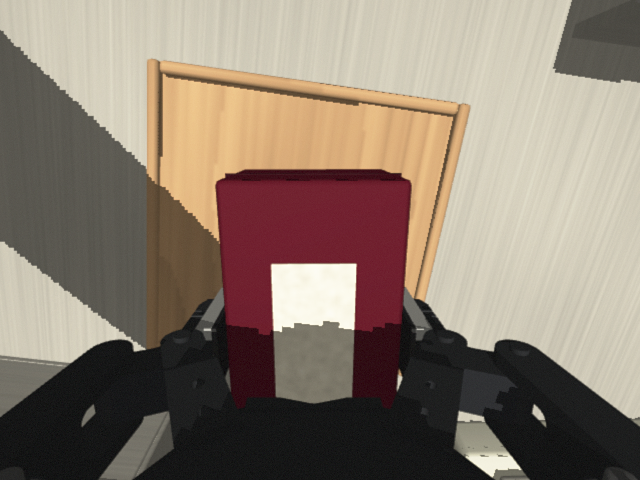

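The box is held square between the pads, with its label at (313,330). I can use the held box, long axis toward the shelf, as the pusher for the navy box. The fingers themselves cannot follow under the lip.

```bash
python3 -c "
from h import *
goto(.505,.003,.11,90)"
```

```text
shift [ 0.0015  0.0931 -0.3635] roll -1.4319 alt 1.71 now [ 0.4631 -0.3699  0.113 ] jaw 7.96 q [-38.7   9.5   2.   81.9   0.1  43.4] F [ 0.2 -0.5 -3.7] open 0.0612 t 4.65 tilt [ 0.009 -0.005 -1.   ]
```

{"method": "apply_moves", "body": {"commands": [[0.0,0.093,-0.3635,-1.432,-1],[0.0,0.093,-0.3635,-1.432,-1],[0.0,0.093,-0.3635,-1.432,-1],[0.0,0.093,-0.3635,-1.432,-1],[0.0,0.093,-0.3635,-1.432,-1],[0.0,0.093,-0.3635,-1.432,-1],[0.0,0.093,-0.3635,-1.432,-1],[0.0,0.093,-0.3635,-1.432,-1],[0.0,0.093,-0.3635,-1.432,-1],[0.0,0.093,-0.3635,-1.432,-1],[0.0,0.093,-0.3635,-1.432,-1],[0.0,0.093,-0.3635,-1.432,-1]]}}

```text
time: 5.85
ee_pos: [0.5045, 0.0029, 0.1107]
tcp_rot: [-34.0, 89.5, -34.2]
wrist_force: [-0.2, 0.1, -3.2]
opening: 0.0607
```

```bash
python3 -c "
from h import *
f,W=cloud('wrist'); cv2.imwrite('pics/w3.png',f)
Z=W[...,2]
m=(Z>.09)&(Z<.16)&(abs(W[...,0]-.54)<.06)&(abs(W[...,1])<.05)
P=W[m]; print(len(P),np.median(P,0),P.max(0),P.min(0))
m=(Z>.035)&(Z<.053)&(W[...,0]>.55)&(W[...,0]<.61)&(abs(W[...,1])<.08)
P=W[m]; print(len(P)); print(np.median(P,0),P.max(0),P.min(0)) if len(P) else 0
goto(.505,.003,.018,91)"
```

```text
26060 [0.50087219 0.00202092 0.14369114] [0.53479844 0.04987572 0.15999382] [ 0.48000178 -0.04919299  0.121192  ]
47
[ 0.59557968 -0.05709306  0.04572962] [ 0.60481423 -0.05614084  0.04731416] [ 0.58790406 -0.05855788  0.04430208]
shift [ 0.0929  0.0006 -0.0003] roll -0.0201 alt 3.121 now [0.5046 0.0028 0.1109] jaw 89.85 q [  0.5  -2.3 -10.7  81.2  -0.3   0.6] F [ 0.6 -0.3 -2.2] open 0.0609 t 5.9 tilt [ 0.008 -0.005 -1.   ]
```

{"method": "apply_moves", "body": {"commands": [[0.04,0.0,0,-0.02,-1],[0.075,0.0,0,-0.02,-1],[0.093,0.0,0,-0.02,-1],[0.093,0.0,0,-0.02,-1],[0.093,0,0.012,-0.02,-1],[0.093,0,0.02,-0.02,-1],[0.093,0,0.028,-0.02,-1],[0.093,0,0.036,-0.02,-1],[0.093,0,0.044,-0.02,-1],[0.093,0,0.052,-0.02,-1],[0.093,0,0.052,-0.02,-1]]}}

```text
time: 7.0
ee_pos: [0.5586, 0.0023, 0.0183]
tcp_rot: [-31.0, 89.4, -30.0]
wrist_force: [-0.6, 0.6, -3.3]
opening: 0.0611
```

```bash
python3 -c "
from h import *
goto(.566,.003,.018,91)
f,W=cloud('scene'); cv2.imwrite('pics/s3.png',f[180:380,190:450])
f,W=cloud('wrist'); Z=W[...,2]; cv2.imwrite('pics/w4.png',f)"
```

```text
shift [0.0003 0.0006 0.0074] roll -0.0002 alt 3.141 now [0.5586 0.0023 0.0183] jaw 90.99 q [  0.4   7.  -11.4  71.1  -0.3  -0.6] F [-0.6  0.6 -3.3] open 0.0611 t 7.0 tilt [ 0.009 -0.005 -1.   ]
```

View pics/w4.png

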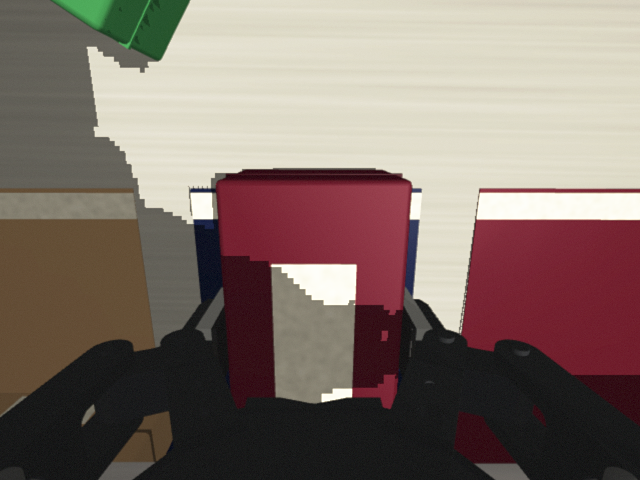

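The held box is aligned with the navy lane (edges at 190 and 420 px). I'll push on in small steps and watch the force.

{"method": "apply_moves", "body": {"commands": [[0,0,0.003,0,-1],[0,0,0.006,0,-1],[0,0,0.007,0,-1],[0,0,0.007,0,-1]]}}

```text
time: 7.5
ee_pos: [0.5647, 0.0024, 0.0181]
tcp_rot: [-33.6, 89.5, -32.6]
wrist_force: [0.6, -0.4, -2.8]
opening: 0.0613
```

{"method": "apply_moves", "body": {"commands": [[0,0,0.002,0,-1],[0,0,0.003,0,-1],[0,0,0.003,0,-1]]}}

```text
time: 7.8
ee_pos: [0.5669, 0.0024, 0.0182]
tcp_rot: [-40.7, 89.5, -39.7]
wrist_force: [-6.4, -0.6, 1.0]
opening: 0.0612
```

{"method": "apply_moves", "body": {"commands": [[0,0,0.002,0,-1],[0,0,0.003,0,-1],[0,0,0.003,0,-1]]}}

```text
time: 8.1
ee_pos: [0.5669, 0.0024, 0.0182]
tcp_rot: [-89.8, 89.7, -88.8]
wrist_force: [-20.2, -0.5, 10.0]
opening: 0.0612
```

The navy box is seated on the rail: 20 N at contact and no more travel. Backing off, then carrying the maroon box to its lane.

{"method": "apply_moves", "body": {"commands": [[0,0,-0.02,0,-1],[0,0,-0.05,0,-1],[0,0,-0.07,0,-1],[-0.03,0,-0.07,0,-1],[-0.07,0,-0.07,0,-1],[-0.08,0,-0.07,0,-1],[-0.08,0,-0.07,0,-1]]}}

```text
time: 8.8
ee_pos: [0.4984, 0.0016, 0.1002]
tcp_rot: [-51.1, 89.6, -50.1]
wrist_force: [0.6, 0.4, -3.8]
opening: 0.0614
```

```bash
python3 -c "
from h import *
goto(.52,.13,.09,1)"
```

```text
shift [0.0096 0.1281 0.0238] roll -1.5708 alt 1.571 now [0.4984 0.0016 0.1002] jaw 91.0 q [  0.4  -2.9 -12.4  80.2  -0.3  -0.6] F [ 0.6  0.4 -3.8] open 0.0614 t 8.8 tilt [ 0.004 -0.005 -1.   ]
```

{"method": "apply_moves", "body": {"commands": [[0,0.128,0.024,1.571,-1],[0,0.128,0.024,1.571,-1],[0,0.128,0.024,1.571,-1],[0,0.128,0.024,1.571,-1],[0,0.128,0.024,1.571,-1],[0,0.128,0.024,1.571,-1],[0,0.128,0.024,1.571,-1],[0,0.128,0.024,1.571,-1],[0,0.128,0.024,1.571,-1],[0,0.128,0.024,1.571,-1],[0,0.128,0.024,1.571,-1],[0,0.128,0.024,1.571,-1]]}}

```text
time: 10.0
ee_pos: [0.5196, 0.1298, 0.0976]
tcp_rot: [18.7, 89.6, -70.4]
wrist_force: [0.4, 0.2, -2.8]
opening: 0.0611
```

```bash
python3 -c "
from h import *
goto(.52,.13,.014,1)
f,W=cloud('top'); Z=W[...,2]
cv2.imwrite('pics/t4.png',cv2.resize(f[200:330,230:390],(738,600)))
"
```

```text
shift [ 0.0836  0.0003 -0.0007] roll -0.0015 alt 3.14 now [0.5196 0.1298 0.0976] jaw 0.91 q [ 14.2   2.4  -7.4  80.2  -0.4 103.3] F [ 0.4  0.2 -2.8] open 0.0611 t 10.0 tilt [ 0.002 -0.006 -1.   ]
```

View pics/t4.png

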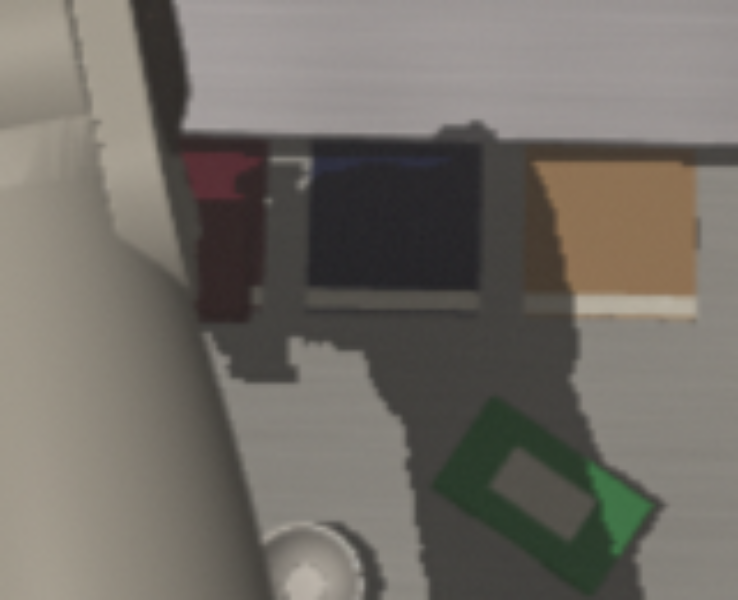

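The navy lane is now clear in front of the lip at (395,215), so that box is home. Setting the maroon box down.

{"method": "apply_moves", "body": {"commands": [[0.04,0,0,0,-1],[0.07,0,0,0,-1],[0.08,0,0,0,-1],[0.083,0,0,0,-1],[0.083,0,0,0,-1]]}}

```text
time: 10.55
ee_pos: [0.5202, 0.1295, 0.0155]
tcp_rot: [26.2, 89.6, -62.6]
wrist_force: [-0.1, -0.0, -2.9]
opening: 0.0614
```

{"method": "apply_moves", "body": {"commands": [[0.002,0,0,0,-1],[0.003,0,0,0,-1],[0.003,0,0,0,-1]]}}

```text
time: 10.85
ee_pos: [0.5207, 0.1296, 0.0132]
tcp_rot: [36.4, 89.6, -52.4]
wrist_force: [0.2, -0.2, -3.5]
opening: 0.0612
```

{"method": "apply_moves", "body": {"commands": [[0.002,0,0,0,-1],[0.002,0,0,0,-1],[0.002,0,0,0,0.2],[0.002,0,0,0,1],[0.002,0,0,0,1],[-0.02,0,0,0,1],[-0.06,0,0,0,1],[-0.11,0,0,0,1],[-0.13,0,0,0,1],[-0.13,0,0,0,1]]}}

```text
time: 11.85
ee_pos: [0.5219, 0.1307, 0.1472]
tcp_rot: [69.1, 89.4, -19.7]
wrist_force: [0.3, -0.1, -0.4]
opening: 0.0854
```

```bash
python3 -c "
from h import *
f,W=cloud('wrist'); Z=W[...,2]; cv2.imwrite('pics/w5.png',f)
m=(Z>.036)&(Z<.055)&(abs(W[...,0]-.52)<.06)&(abs(W[...,1]-.13)<.09)
m=cv2.morphologyEx(m.astype(np.uint8),cv2.MORPH_OPEN,np.ones((5,5)))>0
P=W[m]; print(len(P),np.median(P,0),cv2.minAreaRect((P[:,:2]*1000).astype(np.float32)))
S=W[(Z>.062)&(Z<.08)&(W[...,0]>.56)&(W[...,1]>.03)]
for y in np.arange(.04,.22,.02):
    q=S[abs(S[:,1]-y)<.004]
    if len(q)>10: print(round(y,3),np.percentile(q[:,0],1).round(4),end=' | ')
goto(.40,.128,.12,91)
"
```

```text
12703 [0.52266791 0.13472188 0.04592542] ((522.824462890625, 129.44717407226562), (62.15655517578125, 109.54124450683594), 1.1179834604263306)
0.04 0.6036 | 0.06 0.6587 | 0.08 0.6359 | 0.1 0.6029 | 0.12 0.6026 | 0.14 0.6021 | 0.16 0.6018 | 0.18 0.6015 | 0.2 0.6011 | shift [ 2.390e-02 -1.213e-01 -1.000e-04] roll -1.5674 alt 1.574 now [0.5211 0.1305 0.1447] jaw 1.2 q [ 14.2   2.   -2.6  85.   -0.4 103.1] F [ 0.2 -0.3 -1.5] open 0.0853 t 11.9 tilt [ 0.007 -0.004 -1.   ]
```

The maroon box stands flat at (0.523, 0.129) with yaw 1.1°, and the lip is at x = 0.602 there. Now I'll push it square up to the lip with the open fingers.

{"method": "apply_moves", "body": {"commands": [[0,-0.075,0,-1.567,0.7],[0,-0.075,0,-1.567,0.7],[0,-0.075,0,-1.567,0.7],[0,-0.075,0,-1.567,0.7],[0,-0.075,0,-1.567,0.7],[0,-0.075,0,-1.567,0.7],[0,-0.075,0,-1.567,0.7],[0,-0.075,0,-1.567,0.7],[0,-0.075,0,-1.567,0.7],[0,-0.075,0,-1.567,0.7],[0,-0.075,0,-1.567,0.7],[0,-0.075,0,-1.567,0.7]]}}

```text
time: 13.1
ee_pos: [0.4455, 0.1288, 0.1425]
tcp_rot: [-46.8, 89.6, -45.7]
wrist_force: [-0.2, -0.4, 0.4]
opening: 0.0725
```

```bash
python3 -c "
from h import *
goto(.445,.1285,.014,91)
goto(.586,.130,.014,91)
"
```

```text
shift [ 0.1285  0.0004 -0.0012] roll 0.0005 alt -3.141 now [0.4455 0.1288 0.1425] jaw 91.03 q [ 16.3  -7.9 -12.3  85.4  -0.4  15.3] F [-0.2 -0.4  0.4] open 0.0725 t 13.1 tilt [ 0.005 -0.005 -1.   ]
shift [ 0.1292 -0.0006  0.1399] roll 0.0005 alt -3.141 now [0.4455 0.1288 0.1425] jaw 91.03 q [ 16.3  -7.9 -12.3  85.4  -0.4  15.3] F [-0.2 -0.4  0.4] open 0.0725 t 13.1 tilt [ 0.005 -0.005 -1.   ]
```

{"method": "apply_moves", "body": {"commands": [[0.05,0,-0.001,0,0.7],[0.1,0,-0.001,0,0.7],[0.128,0,-0.001,0,0.7],[0.128,0,0.01,0,0.7],[0.128,0,0.03,0,0.7],[0.128,0,0.05,0,0.7],[0.128,0,0.07,0,0.7],[0.128,0,0.09,0,0.7],[0.128,0,0.105,0,0.7],[0.128,0,0.115,0,0.7],[0.128,0,0.122,0,0.7],[0.128,0,0.122,0,0.7]]}}

```text
time: 14.3
ee_pos: [0.5693, 0.1304, 0.0157]
tcp_rot: [-40.0, 89.5, -39.0]
wrist_force: [0.4, -0.8, -0.0]
opening: 0.0723
```

```bash
python3 -c "
from h import *
goto(.586,.130,.014,91)
f,W=cloud('wrist'); Z=W[...,2]; cv2.imwrite('pics/w6.png',f)
"
```

```text
shift [ 0.0018 -0.0007  0.0167] roll -0.0001 alt 3.141 now [0.5693 0.1304 0.0157] jaw 90.99 q [13.1 10.7 -7.5 71.5 -0.4 12.1] F [ 0.4 -0.8 -0. ] open 0.0723 t 14.3 tilt [ 0.006 -0.005 -1.   ]
```

View pics/w6.png

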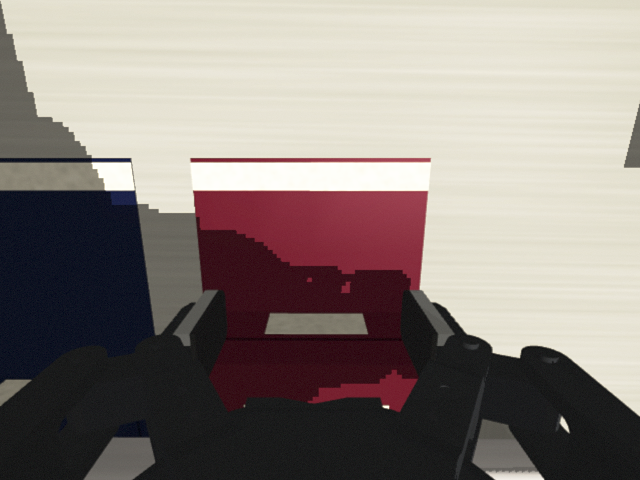

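The box is square and centred on its liner, with its side label at (315,323). The fingers can't go under the lip, so I'll look at the free bowl as a pusher to seat the box.

{"method": "apply_moves", "body": {"commands": [[0,0,-0.03,0,0.7],[0,0,-0.05,0,1],[-0.05,0,-0.08,0,1],[-0.1,-0.03,-0.12,0,1],[-0.12,-0.06,-0.16,0,1],[-0.12,-0.09,-0.2,0,1],[-0.12,-0.09,-0.215,0,1],[-0.12,-0.09,-0.215,0,1]]}}

```text
time: 15.15
ee_pos: [0.3519, 0.0359, 0.1365]
tcp_rot: [-29.5, 89.4, -28.6]
wrist_force: [1.7, 0.7, -0.0]
opening: 0.0854
```

```bash
python3 -c "
from h import *
f,W=cloud('wrist'); Z=W[...,2]; cv2.imwrite('pics/w7.png',f)
m=(Z>.008)&(Z<.05)&(np.hypot(W[...,0]-.35,W[...,1]-.042)<.05)
P=W[m]; print(len(P))
r=P[P[:,2]>.03]; print('rim',cv2.minEnclosingCircle((r[:,:2]*1000).astype(np.float32)), P[:,2].max())
c=np.array(cv2.minEnclosingCircle((r[:,:2]*1000).astype(np.float32))[0])/1000
A=W[(np.hypot(W[...,0]-c[0],W[...,1]-c[1])<.045)&(Z<.06)]
d=np.hypot(A[:,0]-c[0],A[:,1]-c[1])
for a in np.arange(0,.045,.004):
    q=A[(d>=a)&(d<a+.004)][:,2]; print(round(a,3),np.percentile(q,[5,50,95]).round(4) if len(q) else None)
goto(.35,.042,.14,91)
"
```

```text
6248
rim ((351.88531494140625, 40.49323654174805), 34.6630744934082) 0.037951388630939095
0.0 [0.0045 0.0059 0.0074]
0.004 [0.0047 0.0058 0.0068]
0.008 [0.0049 0.0058 0.007 ]
0.012 [0.0065 0.0091 0.0109]
0.016 [0.01   0.0117 0.0133]
0.02 [0.0132 0.016  0.0186]
0.024 [0.0185 0.0217 0.0267]
0.028 [0.0018 0.0325 0.0363]
0.032 [0.0001 0.0353 0.0366]
0.036 [-0.0003  0.0009  0.002 ]
0.04 [-0.0002  0.0009  0.002 ]
0.044 [-0.0002  0.0008  0.0019]
shift [-0.0041  0.0054 -0.0036] roll -0.0015 alt 3.14 now [0.3537 0.0366 0.136 ] jaw 90.92 q [  6.2 -23.6 -25.3  87.7  -0.3   5.3] F [-0.2  0.  -0.7] open 0.0854 t 15.2 tilt [ 0.01  -0.005 -1.   ]
```

View pics/w7.png

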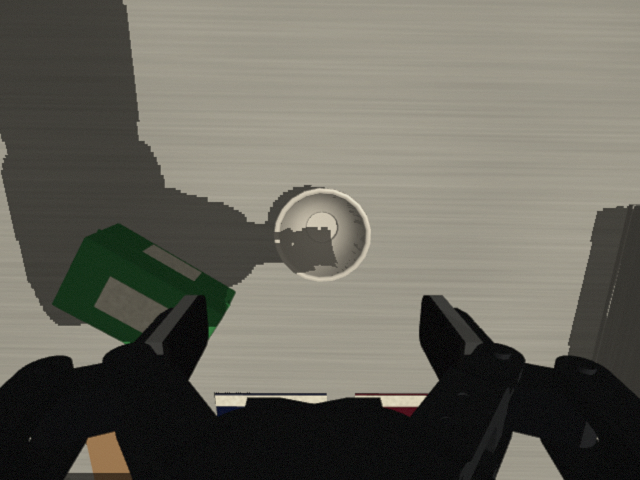

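The bowl's rim is a circle at (322,234) px, centred at (0.352, 0.0405), radius about 33 mm and 37 mm tall. Gripped across its rim with the pads 8 mm behind its centre, it reaches about 30 mm ahead of the fingers, which is enough.

{"method": "apply_moves", "body": {"commands": [[0.04,0.004,-0.009,0,1],[0.08,0.004,-0.009,0,1],[0.11,0.004,-0.009,0,1],[0.122,0.004,-0.009,0,1],[0.122,0.004,-0.009,0,1],[0.122,0.004,-0.009,0,-1],[0.122,0.004,-0.009,0,-1],[0.122,0.004,-0.009,0,-1],[0.122,0.004,-0.009,0,-1]], "newtons": 20}}

```text
time: 16.1
ee_pos: [0.3469, 0.0401, 0.0158]
tcp_rot: [-19.5, 89.3, -18.6]
wrist_force: [-2.8, 0.6, 6.3]
opening: 0.0668
```

{"method": "apply_moves", "body": {"commands": [[-0.015,0,0,0,-1],[-0.03,0,0,0,-1],[-0.03,0.03,0.04,0,-1],[-0.03,0.06,0.08,0,-1],[-0.03,0.09,0.12,0,-1],[-0.03,0.09,0.15,0,-1],[-0.03,0.09,0.15,0,-1]]}}

```text
time: 16.8
ee_pos: [0.4984, 0.1338, 0.0474]
tcp_rot: [-17.0, 89.2, -16.1]
wrist_force: [-1.0, -0.5, -0.7]
opening: 0.0668
```

```bash
python3 -c "
from h import *
f,W=cloud('wrist'); Z=W[...,2]; cv2.imwrite('pics/w8.png',f)
p,_,_=tool()
m=(Z>p[2]+.005)&(Z<p[2]+.06)&(np.hypot(W[...,0]-p[0],W[...,1]-p[1])<.06)
for s in cams.spot_in('maroon_box','wrist')[:2]: print(s)
goto(.572,.1300,.020,91)
"
```

```text
{'rect': [225.7, 391.1, 396.0, 408.5], 'confidence': 0.75}
shift [ 0.0282 -0.0038  0.0763] roll -0.0016 alt 3.14 now [0.4954 0.1328 0.0473] jaw 90.91 q [ 15.2  -0.2 -15.6  74.   -0.4  14.3] F [-0.9 -0.  -1.3] open 0.0668 t 16.9 tilt [ 0.012 -0.004 -1.   ]
```

View pics/w8.png

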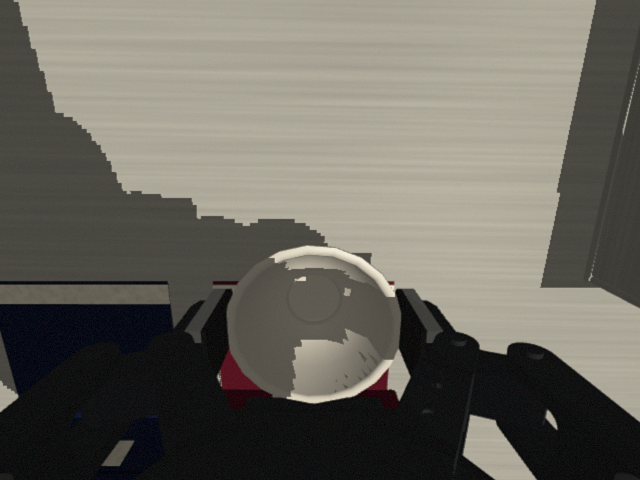

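The bowl is held level, with its rim at (313,325). Lowering it and pushing.

{"method": "apply_moves", "body": {"commands": [[0.015,-0.003,0.0,0,-1],[0.027,-0.003,0.015,0,-1],[0.027,-0.003,0.035,0,-1],[0.027,-0.003,0.045,0,-1],[0.027,-0.003,0.052,0,-1],[0.027,-0.003,0.059,0,-1],[0.027,-0.003,0.066,0,-1],[0.027,-0.003,0.073,0,-1],[0.027,-0.003,0.078,0,-1],[0.027,-0.003,0.08,0,-1],[0.027,-0.003,0.08,0,-1]]}}

```text
time: 18.0
ee_pos: [0.576, 0.1309, 0.0212]
tcp_rot: [-21.4, 89.3, -20.5]
wrist_force: [-0.4, 0.1, -1.6]
opening: 0.0667
```

{"method": "apply_moves", "body": {"commands": [[0,0,0.003,0,-1],[0,0,0.005,0,-1],[0,0,0.005,0,-1]]}}

```text
time: 18.3
ee_pos: [0.5811, 0.1309, 0.0212]
tcp_rot: [-22.1, 89.3, -21.1]
wrist_force: [-0.7, -0.5, -1.0]
opening: 0.0671
```

{"method": "apply_moves", "body": {"commands": [[0,0,0.002,0,-1],[0,0,0.003,0,-1],[0,0,0.003,0,-1]]}}

```text
time: 18.6
ee_pos: [0.5815, 0.1309, 0.0202]
tcp_rot: [-39.6, 89.5, -38.7]
wrist_force: [-12.1, -0.5, 0.0]
opening: 0.0668
```

The box stopped at the rail with 12 N, at TCP x = 0.5815 against 0.582 expected. Backing off and returning the bowl.

{"method": "apply_moves", "body": {"commands": [[0,0,-0.02,0,-1],[0,0,-0.05,0,-1],[-0.02,0,-0.08,0,-1],[-0.03,-0.03,-0.12,0,-1],[-0.03,-0.06,-0.16,0,-1],[-0.03,-0.09,-0.2,0,-1],[-0.03,-0.09,-0.235,0,-1],[-0.03,-0.09,-0.235,0,-1]]}}

```text
time: 19.4
ee_pos: [0.3452, 0.0365, 0.0496]
tcp_rot: [-34.1, 89.5, -33.3]
wrist_force: [1.5, 0.4, -0.7]
opening: 0.0669
```

```bash
python3 -c "
from h import *
goto(.347,.04,.0165,91)
"
```

```text
shift [0.0331 0.0037 0.0016] roll -0.0028 alt 3.139 now [0.3452 0.0365 0.0496] jaw 90.84 q [  6.3 -24.1 -35.2  78.5  -0.3   5.4] F [ 1.5  0.4 -0.7] open 0.0669 t 19.4 tilt [ 0.007 -0.005 -1.   ]
```

{"method": "apply_moves", "body": {"commands": [[0.02,0.004,0.002,0,-1],[0.034,0.004,0.002,0,-1],[0.034,0.004,0.002,0,-1],[0.034,0.004,0.002,0,1],[0.034,0.004,0.002,0,1],[0.034,0.004,0.002,0,1],[-0.02,0.004,0.002,0,1],[-0.07,0.004,0.002,0,1],[-0.1,0.004,0.002,0,1],[-0.1,0.004,0.002,0,1]]}}

```text
time: 20.4
ee_pos: [0.3485, 0.0412, 0.1544]
tcp_rot: [-16.2, 89.2, -15.3]
wrist_force: [-0.9, 0.1, -0.1]
opening: 0.0854
```

```bash
python3 -c "
from h import *
goto(.5,.06,.15,1)
"
```

```text
shift [0.0065 0.0165 0.1517] roll 1.5682 alt -1.573 now [0.3485 0.0412 0.1544] jaw 90.85 q [  7.  -24.4 -23.8  89.8  -0.3   6.2] F [-0.9  0.1 -0.1] open 0.0854 t 20.4 tilt [ 0.014 -0.004 -1.   ]
```

{"method": "apply_moves", "body": {"commands": [[0,0.016,0.15,1.568,1],[0,0.016,0.15,1.568,1],[0,0.016,0.15,1.568,1],[0,0.016,0.15,1.568,1],[0,0.016,0.15,1.568,1],[0,0.016,0.15,1.568,1],[0,0.016,0.15,1.568,1],[0,0.016,0.15,1.568,1],[0,0.016,0.15,1.568,1],[0,0.016,0.15,1.568,1],[0,0.016,0.15,1.568,1],[0,0.016,0.15,1.568,1]]}}

```text
time: 21.6
ee_pos: [0.4981, 0.0594, 0.1558]
tcp_rot: [72.2, 89.2, -16.9]
wrist_force: [-0.8, -0.7, -0.4]
opening: 0.0854
```

```bash
cat > chk.py <<'E'
from h import *
import sys
f,W=cloud('wrist'); Z=W[...,2]; cv2.imwrite(sys.argv[1],f)
X,Y=W[...,0],W[...,1]
m=(Z>.006)&(Z<.045)&(X>.59)&(X<.66)
P=W[m]; print(len(P))
for y in np.arange(-.08,.21,.01):
    q=P[abs(P[:,1]-y)<.003]
    if len(q)>5: print(round(y,3),len(q),np.median(q[:,0]).round(4),np.ptp(q[:,2]).round(3))
goto(.5,-.07,.15,1)
E
python3 chk.py pics/w9.png
```

```text
1881
-0.01 15 0.6226 0.012
-0.0 41 0.6223 0.013
0.01 45 0.6221 0.013
0.02 41 0.6224 0.012
0.03 42 0.6222 0.012
0.04 43 0.6221 0.012
0.05 39 0.6223 0.012
0.08 46 0.6214 0.014
0.09 50 0.6211 0.013
0.1 53 0.6209 0.012
0.11 56 0.6205 0.014
0.12 58 0.6201 0.014
0.13 60 0.6201 0.014
0.14 62 0.6198 0.014
0.15 65 0.6197 0.014
0.16 63 0.6199 0.013
0.17 65 0.6197 0.014
0.18 63 0.6196 0.012
shift [ 0.0065 -0.0007  0.1294] roll 0.0019 alt -3.14 now [0.4981 0.0594 0.1559] jaw 1.11 q [ 7.  -3.3 -6.6 85.9 -0.3 95.9] F [-0.4  0.3 -0.2] open 0.0853 t 21.65 tilt [ 0.014 -0.004 -1.   ]
```

View pics/w9.png

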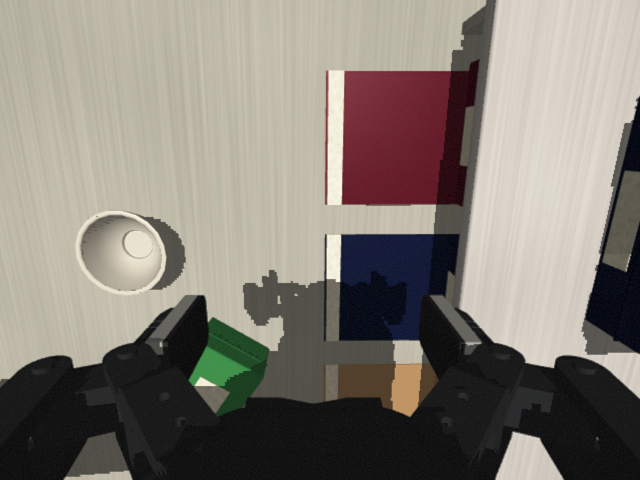

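Both boxes now show only behind the lip, the maroon front at (470,135) and the navy at (450,288). The bowl is back in place, and the green box hasn't moved. One last number: the sideways centring.

Run:
```python
from h import *
f,W=cloud('wrist'); Z=W[...,2];X,Y=W[...,0],W[...,1]
H,S,V=cv2.split(cv2.cvtColor(f,cv2.COLOR_BGR2HSV))
m=(Z>.006)&(Z<.045)&(X>.61)&(X<.64)
ys=np.sort(Y[m]); g=np.where(np.diff(ys)>.006)[0]
print('face segs',[(s[0].round(4),s[-1].round(4)) for s in np.split(ys,g+1)])
for n,a in (('maroon',((H<8)|(H>165))&(Y>.03)),('navy',(H>105)&(H<135)&(abs(Y)<.08))):
    q=a&(S>100)&(abs(Z)<.005)&(X>.53)&(X<.59)
    for x in (.54,.56,.58):
        t=Y[q&(abs(X-x)<.004)]; print(n,x,np.percentile(t,[1,99]).round(4))
```

```text
face segs [(np.float64(-0.0985), np.float64(-0.0883)), (np.float64(-0.0089), np.float64(0.0507)), (np.float64(0.077), np.float64(0.1856)), (np.float64(0.2046), np.float64(0.2136))]
maroon 0.54 [0.0762 0.1778]
maroon 0.56 [0.0764 0.1777]
maroon 0.58 [0.0774 0.1781]
navy 0.54 [-0.0529  0.0472]
navy 0.56 [-0.0528  0.0478]
navy 0.58 [-0.0522  0.0479]
```

```bash
python3 -c "
from workcell import bot
print(bot.job_done())"
```

```text
the job is handed in; nothing more can be done
None
```

Both boxes are home against the rail, and I handed the job in at about 22 s of the 67 s allowed.

- **Navy box:** I lifted the maroon box from the tray and, while holding it, used its far end to push the navy box onto the rail. It stopped with about 20 N at the wrist.
- **Maroon box:** I set it on its liner and pushed it to the lip with the open fingers. The tool cannot tilt to get its fingers under the shelf, so I pushed the last stretch with the loose bowl gripped by its rim. It stopped with about 12 N, and I put the bowl back where it was.

The last check, from the wrist camera:

| | Maroon | Navy |
|---|---|---|
| Front behind lip (18 mm is home) | about 18 mm | about 18 mm |
| Offset across lane (15 mm allowed) | about 2 mm | about 3 mm |
| Skew from lane | under 0.01 rad | about 0.015 rad |

- **Only partly seen:** The gripper hid part of the navy front, so its sideways figure comes from one edge and the known box length.
- **Not measured again:** I did not re-measure the kraft box or the goods on the shelf. I took no contact with them into account because the arm never went near them. The green box looked unmoved in the last picture.

No check failed or disagreed.

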